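Seat and clamp a deep-well plate on the microplate shaker

ROBOT

A 6-joint arm with a two-finger parallel gripper is mounted at the origin on a cart in front of the work surface, level with it; the furniture and walls round the work are solid. World frame = base frame: x ahead of the robot, y to its left, z up, the work surface at z = 0. Lengths are in m, angles in rad, forces in N, time in s.
With the tool pointing down it reaches from about 0.225 to 0.875 m from the base axis. Payload 3.4 kg.
Tool frame: the origin (TCP) lies between the finger pads; the fingertips stand 11 mm ahead of it and the grasp point (between the pads) lies 8 mm behind it; z points along the fingers, y is the line along which they close (so a half turn about z gives the same grasp; the last joint's range is limited). The gripper opens to 85 mm and grips with 20 to 120 N. Pads are 22 mm wide; open, the fingers measure 114 mm over their backs; the gripper's body (76 mm by 85 mm) begins 54 mm behind the grasp point. The pads swing forward as they close: fully open they stand 13 mm farther back than shut.
Start: joints at [1.008, 0.276, 1.505, -0, 1.361, -0.121], TCP at [0.246, 0.52, 0.209] pointing down, gripper open.
Joint ranges: [-2.89, 2.89], [-0.75, 2.08], [0.22, 2.7], [-1.18, 4.32], [0.11, 2.71], [-2.7, 2.7]. Speed limits (rad/s): [2.57, 2.57, 3.14, 3.14, 3.14, 3.14].

INTERFACE

Orientations are given as a unit quaternion [w, x, y, z].
In Python, from rig import sensors, eyes, manip gives the robot as it stands.
- The arm moves only by the tool drive_tool, never from a script. Its argument "deltas" is a list of rows, each an object with "linear": the shift along the world's x, y, z in mm, a list of three; "twist": the turn about the world's z in degrees; "claw": the opening, from 0 (shut) to 1 (fully open). In form: [{"linear": [tx, ty, tz], "twist": twist, "claw": claw}, ...]. A call has 1 to 12 rows; each row is the pose to reach, as a shift and turn from the pose commanded when the call began; what a row does not reach only later rows make up. A row lasts 1/12 s, in which the tool goes at most 41.7 mm and 7.16 degrees, less where a joint would pass 70% of its speed; a pose out of reach is approached as far as the arm can. A call with a gripper value outside its range is refused whole. The fingers move at their own pace and stop on an object; "squeeze" is the grip in N (left out, the last holds). Time passes only in rows, so rows that repeat a pose let the fingers close. It gives the time, the measured TCP pose, the force, the opening and the grip force at its end, in the units of the state.
- sensors.get_state(): the state, without advancing time (a new reading comes with each control period).
- eyes.get_image(name): name is "scene" or "top"; returns the picture (400x640x3 uint8, red, green, blue); there is no depth.
- eyes.camera_model(name): a dict with "intrinsics" (3x3 intrinsics, pixels), "dist" ([k1, k2, p1, p2, k3] as OpenCV has them; the pictures are not rectified), "R" (3x3) and "t" (3): a world point X has camera coordinates R X + t. Camera axes: x right, y down, z forward; pixel columns grow to the right and rows downward; lengths in m; the calibration is good to about 2 mm. A picture is of the moment at which its call begins. camera_model takes no time and is no camera call.
- manip.sign_off(): hands the job in; it is judged then, once.
The state is a dict: "clock": time; "qpos": joint angles; "qd": joint speeds; "effort": joint torques, N m; "position": TCP position; "ee_rot": TCP orientation; "contact_force": force on the tool from outside, world axes, zero at the start; "moment": the same for the moment, N m; "width": finger opening in m; "gripper_force": force on a finger pad.
Only numpy, scipy, OpenCV 4.12 (cv2) and the standard library are available. Lean on these libraries where they do the work, as an engineer would, in place of code of your own. Each camera call takes 0.05 s, during which the arm holds its last target. There are 200 camera calls.

TASK

The white deep-well plate stands loose in the right-hand bay of the microplate shaker. Without gripping or lifting it, gently push it along the mat until it sits fully home in the corner, against both the back fence and the middle fence; then swing the right-hand steel arm closed by pushing it until its rubber pad bears on the front of the plate. Leave the blue plate, its arm and the things around the shaker as they are.

Things in the scene. Friction and masses are not known exactly. Their poses are not given: they have to be found in the camera images.
- shaker: Microplate shaker, fixed on the bench: white housing, dark panel at the front; on top a tray with a flat black rubber mat, 380 mm wide (y) by 172 mm deep (x), its surface at z = 70 mm. Origin on the bench surface below the tray; +x points to the back, +y to its left seen from the front panel, z up. Right-hand bay: y below -4 mm, open to the front and to the right.
- back_fence (a point): Foot, on the mat, of the inner face (it faces -x of the shaker) of the aluminium back fence, half-way along the right-hand bay. The fence runs along the shaker's y over the whole mat, 8 mm thick, 12 mm high. Axes as the shaker's.
- middle_fence (a point): Foot, on the mat, of the right face (it faces -y of the shaker) of the aluminium middle fence, half-way along it. The fence runs along the shaker's x, 96 mm long forward from the back fence, 8 mm thick, 12 mm high. Axes as the shaker's.
- white_plate_center (a point): Centre of the loose white 96-well deep-well plate, half-way up: 127.8 mm long (its own y axis), 85.5 mm wide (its own x), 31 mm high, about 0.12 kg, standing on the mat with its long side roughly along the back fence. The plate slides easily when pushed.
- bay_home (a point): The point fixed to the shaker where the white plate's centre lies when the plate is fully home in the corner, its axes then parallel to the shaker's.
- right_pivot (a point): On the mat at the upright axis of the right-hand arm's pivot (hub radius 10.5 mm), at the front right of the right-hand bay; its axes are those of the shaker.
- right_arm (a joint): Angle of the right-hand arm about its upright pivot, rad. 0: closed, the arm lies along the shaker's +y from the pivot, its pad 0.5 mm in front of a plate that is home (touches at about -0.006). Grows as it swings open to the front: at 1.57 it points to the front, -x of the shaker. The stiff hinge stays where it is left (about 1 N at the pin moves it); limits -0.08 and 2.1.
- right_arm_pin (a point): On the upright red thumb pin of the right-hand arm, 21 mm above the mat (pin 11 mm thick, top 30 mm above the mat), 66 mm from the pivot. The steel arm itself is 84 mm long from the pivot, 9 mm thick, 3 to 14 mm above the mat; a black rubber pad sits on its plate side at the tip, 68 to 84 mm from the pivot.
- blue_plate_center (a point): Centre of the blue plate, the same size, already clamped in the left-hand bay. Leave it.
- left_arm (a joint): Angle of the left-hand arm, which clamps the blue plate; mirror image of the right-hand arm, 0 closed. Leave it.
- wash_bottle: White bottle with a blue cap, 52 mm across, 107 mm high, standing on the bench to the right of the shaker; origin at the centre of its underside.
- dropper: White bottle with a white cap, 36 mm across, 74 mm high, standing on the bench to the right of the shaker; origin at the centre of its underside.
- timer: White bench timer, 79 x 79 x 19 mm, lying on the bench to the left of the shaker; origin at the centre of its underside.

How it is judged:
On the way, in this order (a step that is already met when the one before it is completed fails the run):
1. the white plate is pushed into the corner, within 3 mm of both fences and square to them, while the right-hand arm is still open (x of white_plate_center in the frame of bay_home above -0.003 m and y of white_plate_center in the frame of bay_home between -0.003 and 0.003 m and angle between the x axis of white_plate_center and the x axis of bay_home, either way round below 0.04 rad and value of joint right_arm above 0.3 rad), for 0.2 s.
2. the right-hand arm is swung closed on the plate (value of joint right_arm below 0.03 rad), for 0.2 s.
At the end, for the whole second after the job is handed in: The white plate stands flat and at rest in the corner, within 2 mm of the back fence, within 2.5 mm of the middle fence and square to 0.03 rad, and the right-hand arm is closed to within 0.03 rad (pad within about 2.5 mm of the plate) (x of white_plate_center in the frame of bay_home above -0.002 m and y of white_plate_center in the frame of bay_home between -0.0025 and 0.0025 m and angle between the x axis of white_plate_center and the x axis of bay_home, either way round below 0.03 rad and angle between white_plate_center's own z axis and vertical below 0.03 rad and value of joint right_arm below 0.03 rad and linear speed of white_plate below 0.01 m/s); the robot touches nothing.
It fails at once if the white plate is lifted or tipped (z of white_plate_center in the frame of bay_home above 0.006 m or angle between white_plate_center's own z axis and vertical above 0.15 rad).
It fails at once if the white plate is shoved hard or pinched (over 35 N) (contact force between the fingers and white_plate above 35 N).
It fails at once if the blue plate or its arm is disturbed (distance of blue_plate_center from where it was at the start of the episode above 0.004 m or value of joint left_arm above 0.05 rad).
It fails at once if a thing beside the shaker is moved by more than 15 mm (distance of any of wash_bottle, dropper, timer from where it was at the start of the episode above 0.015 m).
It also fails if it takes over 53 s, if anything falls off the work surface, if the arm or the gripper's body presses on something with over 40 N, if the wrist force passes 120 N, or if a joint passes its speed limit or range.

## Working session

There is one attempt and no reset: what is moved stays moved. The work goes in short steps, Python scripts to look and compute and a tool call to move; the robot and the scene stay as the last step left them, time stands still between calls to the robot, and variables do not carry over. Pictures are saved under pics/ and viewed, at most 10 in all, crops included, and the job is handed in when it is done.

Besides the shell and the picture viewer there is one more tool, called after ">>>" in YAML: its name, and indented under it one key for each argument. drive_tool: Moves the arm, as the interface text tells. Its arguments: {"type":"object","properties":{"deltas":{"type":"array","items":{"type":"object","properties":{"linear":{"type":"array","items":{"type":"number"}},"twist":{"type":"number"},"claw":{"type":"number"}}}},"squeeze":{"type":"number"}},"required":["deltas"]}

```bash
mkdir -p pics; python3 - <<'E'
from rig import sensors, eyes
import cv2
for n in ("scene","top"):
    im=eyes.get_image(n); cv2.imwrite(f"pics/{n}0.png",im[:,:,::-1])
    c=eyes.camera_model(n); print(n,c)
print(sensors.get_state())
E
```

```text
scene {'intrinsics': array([[371.57201908,   0.        , 316.59148536],
       [  0.        , 371.57201908, 202.19084441],
       [  0.        ,   0.        ,   1.        ]]), 'dist': array([-0.05850906,  0.        ,  0.        ,  0.        ,  0.        ]), 'R': array([[ 0.89748401, -0.44059679,  0.01992304],
       [-0.30997769, -0.66226185, -0.68214593],
       [ 0.31374557,  0.60603937, -0.73094459]]), 't': array([-0.51440761,  0.11237426,  0.86799001])}
top {'intrinsics': array([[480.02479233,   0.        , 322.36131493],
       [  0.        , 480.02479233, 197.40822319],
       [  0.        ,   0.        ,   1.        ]]), 'dist': array([-0.08558324,  0.        ,  0.        ,  0.        ,  0.        ]), 'R': array([[ 1.04683899e-02, -9.99943539e-01,  1.82509128e-03],
       [-9.83283147e-01, -1.06257432e-02, -1.81772788e-01],
       [ 1.81781918e-01,  1.08286911e-04, -9.83338865e-01]]), 't': array([-0.16519309,  0.5204466 ,  1.35527694])}
{'clock': 0.1, 'qpos': array([ 1.00801458e+00,  2.76516859e-01,  1.50597327e+00, -4.57796056e-06,
        1.36068106e+00, -1.21013514e-01]), 'qd': array([ 1.12553026e-03, -1.86660885e-03, -2.11316120e-03, -1.54627312e-03,
       -9.47140793e-05,  4.43766951e-05]), 'effort': array([ 2.88052877e-03, -4.17698479e+01, -2.46405530e+01, -1.79201024e-04,
        5.76845807e-03, -1.88071681e-05]), 'position': array([0.24558823, 0.51937989, 0.20784798]), 'ee_rot': array([-2.62512743e-04,  2.19091810e-01,  9.75703928e-01, -7.44333562e-04]), 'contact_force': array([0.30140957, 0.97763296, 0.53488552]), 'moment': array([-0.02364326, -0.00215407, -0.03360008]), 'gripper_force': 0.0, 'width': 0.08547376685170456}
```

View pics/scene0.png

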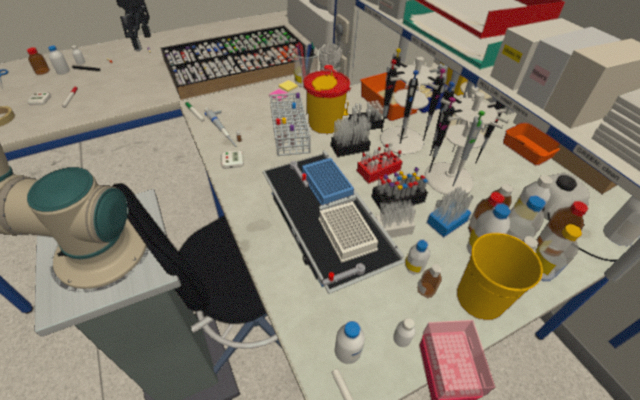

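View pics/top0.png

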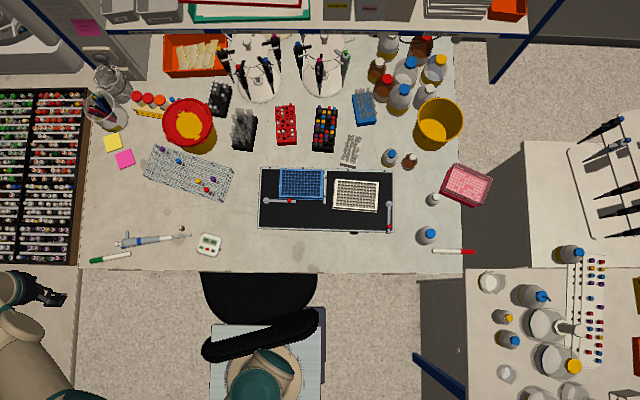

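Top view: the shaker spans cols 258–395, rows 167–232. The white plate is at about (356,195). The right arm is open, with its hub near (389,229) and its pin near (389,205). I'll enlarge both views.

```bash
python3 - <<'E'
import cv2
a=cv2.imread("pics/top0.png")[160:240,250:405]; cv2.imwrite("pics/topc.png",cv2.resize(a,None,fx=5,fy=5,interpolation=cv2.INTER_CUBIC))
a=cv2.imread("pics/scene0.png")[150:290,260:405]; cv2.imwrite("pics/scenec.png",cv2.resize(a,None,fx=4,fy=4,interpolation=cv2.INTER_CUBIC))
E
```

```text
(no output)
```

View pics/topc.png

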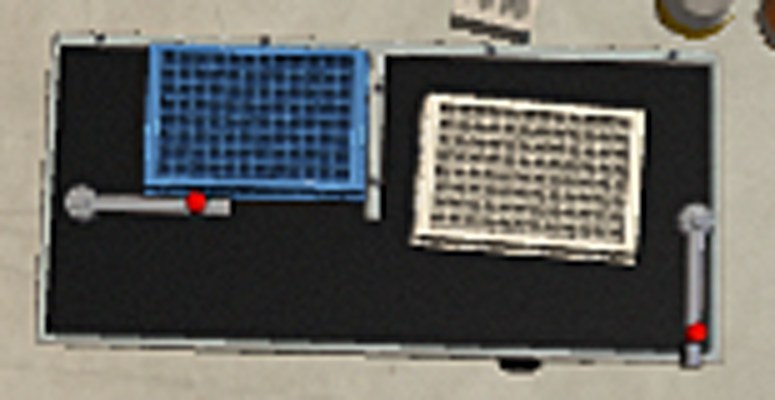

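View pics/scenec.png

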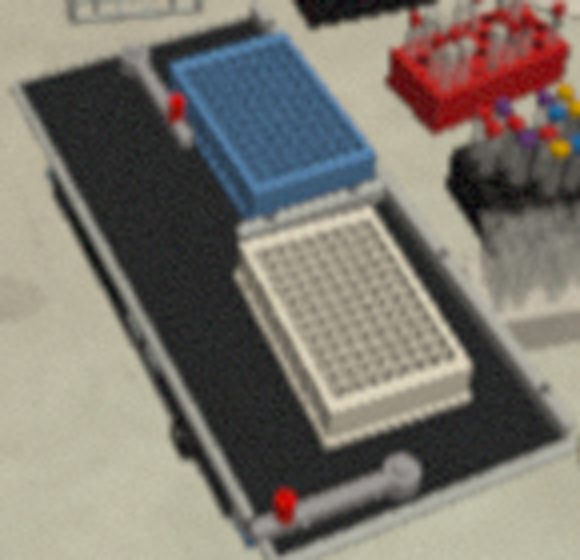

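```bash
cat > h.py <<'E'
import numpy as np, cv2
from rig import eyes
C={n:eyes.camera_model(n) for n in("top","scene")}
OFF={"top":(250,160,5),"scene":(260,150,4)}
def px(n,p):
    o=OFF[n]; return np.array([(p[0]+.5)/o[2]-.5+o[0],(p[1]+.5)/o[2]-.5+o[1]])
def ray(n,p):
    c=C[n]; q=cv2.undistortPoints(np.array([[p]],float),c["intrinsics"],c["dist"])[0,0]
    return -c["R"].T@c["t"], c["R"].T@np.array([q[0],q[1],1])
def atz(n,p,z):
    o,d=ray(n,p); return o+d*(z-o[2])/d[2]
def tri(pt,ps):
    A=[];b=[]
    for n,p in(("top",pt),("scene",ps)):
        o,d=ray(n,p); d/=np.linalg.norm(d); P=np.eye(3)-np.outer(d,d); A.append(P);b.append(P@o)
    return np.linalg.lstsq(np.vstack(A),np.hstack(b),rcond=None)[0]
E
python3 - <<'E'
from h import *
np.set_printoptions(precision=4,suppress=True)
T=lambda p:px("top",p); S=lambda p:px("scene",p)
pairs={"W bl(front-left)":((414,236),(242,243)),"W backleft":((424,95),(372,208)),"W backright":((645,110),(470,366)),"W fr":((637,250),(332,408)),
"hub":((695,217),(403,465)),"pin":((698,332),(286,492)),"B backleft":((150,46),(284,38)),"B backright":((368,50),(374,154)),"B fr":((365,187),(262,188)),"B fl":((146,185),(175,66)),
"Lhub":((82,201),(134,56)),"Lpin":((197,202),(177,100)),"midfront":((380,216),(242,230))}
zz={"W":.101,"B":.101,"hu":.087,"pi":.1,"Lh":.087,"Lp":.1,"mi":.082}
for k,(a,b) in pairs.items():
    z=next(v for q,v in zz.items() if k.startswith(q))
    print(k,tri(T(a),S(b)),atz("top",T(a),z)[:2],atz("scene",S(b),z)[:2])
for nm,p,z in [("bf L",(70,44),.082),("bf mid",(390,56),.082),("bf R",(711,65),.082)]: print(nm,atz("top",T(p),z))
for nm,p in [("mat FR",(708,352)),("mat FL",(45,335))]: print(nm,atz("top",T(p),.07))
E
```

```text
W bl(front-left) [ 0.4868 -0.1883  0.0992] [ 0.4859 -0.188 ] [ 0.4866 -0.1898]
W backleft [ 0.5684 -0.1935  0.0961] [ 0.5669 -0.1932] [ 0.5662 -0.1974]
W backright [ 0.5582 -0.3178  0.1004] [ 0.5596 -0.3184] [ 0.5561 -0.3177]
W fr [ 0.4776 -0.3123  0.1043] [ 0.4793 -0.3131] [ 0.4778 -0.3101]
hub [ 0.5003 -0.3477  0.0859] [ 0.5008 -0.3479] [ 0.4991 -0.3481]
pin [ 0.4326 -0.3461  0.1044] [ 0.4335 -0.3468] [ 0.4338 -0.3437]
B backleft [ 0.5948 -0.0363  0.0938] [ 0.5938 -0.0372] [ 0.5897 -0.0435]
B backright [ 0.5908 -0.1605  0.1016] [ 0.5927 -0.1612] [ 0.5892 -0.1597]
B fr [ 0.5132 -0.1605  0.1059] [ 0.5135 -0.1603] [ 0.5162 -0.1565]
B fl [ 0.5145 -0.0373  0.0998] [ 0.5133 -0.0371] [ 0.515  -0.0387]
Lhub [0.5057 0.0014 0.0815] [0.5063 0.0003] [ 0.5016 -0.0042]
Lpin [ 0.504  -0.0658  0.0991] [ 0.5041 -0.066 ] [ 0.5034 -0.0667]
midfront [ 0.4987 -0.1687  0.0855] [ 0.5004 -0.169 ] [ 0.4991 -0.1657]
bf L [0.5992 0.0109 0.082 ]
bf mid [ 0.594  -0.1739  0.082 ]
bf R [ 0.5908 -0.3592  0.082 ]
mat FR [ 0.4258 -0.3566  0.07  ]
mat FL [0.4316 0.0211 0.07  ]
```

The triangulated heights agree with the text. Estimates so far:
- **Shaker:** yaw is about -1°.
- **White plate:** centre is about (0.523, -0.253), yaw about -3.4°.
- **Home:** about (0.549, -0.2345).

First I'll move in front of the plate with the open fingers lined up along the shaker's y.

>>> drive_tool:
  deltas:
    - {"linear":[190,-770,10],"twist":24,"claw":1}
    - {"linear":[190,-770,10],"twist":24,"claw":1}
    - {"linear":[190,-770,10],"twist":24,"claw":1}
    - {"linear":[190,-770,10],"twist":24,"claw":1}
    - {"linear":[190,-770,10],"twist":24,"claw":1}
    - {"linear":[190,-770,10],"twist":24,"claw":1}
    - {"linear":[190,-770,10],"twist":24,"claw":1}
    - {"linear":[190,-770,10],"twist":24,"claw":1}
    - {"linear":[190,-770,10],"twist":24,"claw":1}
    - {"linear":[190,-770,10],"twist":24,"claw":1}
    - {"linear":[190,-770,10],"twist":24,"claw":1}
    - {"linear":[190,-770,10],"twist":24,"claw":1}

```text
clock: 1.1
position: [0.3646, 0.0355, 0.2149]
ee_rot: [0.0, 0.011, 1.0, 0.0]
contact_force: [0.7, 0.2, 0.5]
width: 0.0854
gripper_force: 0.0
```

>>> drive_tool:
  deltas:
    - {"linear":[72,-286,0],"twist":0,"claw":1}
    - {"linear":[72,-286,0],"twist":0,"claw":1}
    - {"linear":[72,-286,0],"twist":0,"claw":1}
    - {"linear":[72,-286,0],"twist":0,"claw":1}
    - {"linear":[72,-286,0],"twist":0,"claw":1}
    - {"linear":[72,-286,0],"twist":0,"claw":1}
    - {"linear":[72,-286,0],"twist":0,"claw":1}
    - {"linear":[72,-286,0],"twist":0,"claw":1}
    - {"linear":[72,-286,-60],"twist":0,"claw":1}
    - {"linear":[72,-286,-100],"twist":0,"claw":1}
    - {"linear":[72,-286,-100],"twist":0,"claw":1}
    - {"linear":[72,-286,-100],"twist":0,"claw":1}

```text
clock: 2.1
position: [0.4334, -0.246, 0.1102]
ee_rot: [-0.004, 0.012, 1.0, 0.003]
contact_force: [-0.5, 0.3, 0.4]
width: 0.0856
gripper_force: 0.0
```

>>> drive_tool:
  deltas:
    - {"linear":[0,-4,-10],"twist":0,"claw":1}
    - {"linear":[0,-4,-17],"twist":0,"claw":1}
    - {"linear":[0,-4,-17],"twist":0,"claw":1}
    - {"linear":[0,-4,-17],"twist":0,"claw":1}

```text
clock: 2.43
position: [0.4375, -0.253, 0.0987]
ee_rot: [0.001, 0.011, 1.0, -0.0]
contact_force: [0.5, -0.4, -0.0]
width: 0.0852
gripper_force: 0.0
```

```bash
python3 - <<'E'
from rig import sensors, eyes
import cv2,numpy as np
A=eyes.get_image("scene")[150:290,260:405,::-1];B=eyes.get_image("top")[160:240,250:405,::-1]
A=cv2.resize(A,None,fx=3,fy=3,interpolation=cv2.INTER_CUBIC);B=cv2.resize(B,None,fx=5,fy=5,interpolation=cv2.INTER_CUBIC)
cv2.imwrite("pics/a1.png",A);cv2.imwrite("pics/b1.png",B)
s=sensors.get_state();print(s["position"],s["ee_rot"],s["contact_force"])
E
```

```text
[ 0.43770165 -0.25306321  0.09898905] [ 9.07055117e-04  1.13840275e-02  9.99934581e-01 -6.44838344e-04] [ 0.11132501 -0.15738169  0.66338777]
```

View pics/a1.png

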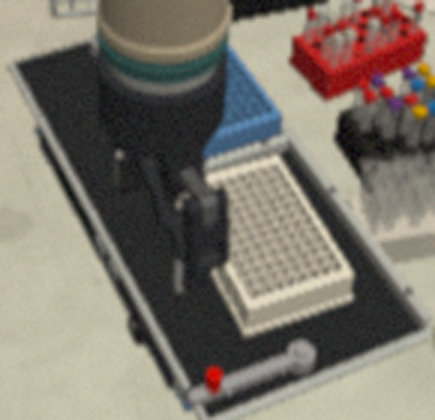

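>>> drive_tool:
  deltas:
    - {"linear":[0,0,-5],"twist":0,"claw":1}
    - {"linear":[0,0,-8],"twist":0,"claw":1}
    - {"linear":[0,0,-8],"twist":0,"claw":1}
    - {"linear":[0,0,-8],"twist":0,"claw":1}

```text
clock: 2.87
position: [0.4368, -0.2525, 0.0897]
ee_rot: [-0.0, 0.011, 1.0, 0.0]
contact_force: [-0.7, -0.1, 0.1]
width: 0.0853
gripper_force: 0.0
```

```bash
python3 - <<'E'
from h import *
from rig import sensors
np.set_printoptions(precision=4,suppress=True)
for p in [(178,290),(205,268)]:
    q=np.array([p[0]/3+260-.33,p[1]/3+150-.33])
    for z in (.07,.08,.09,.1): print(p,atz("scene",q,z))
s=sensors.get_state();print(s["position"],s["ee_rot"],s["contact_force"])
E
```

```text
(178, 290) [ 0.451  -0.2575  0.07  ]
(178, 290) [ 0.4475 -0.264   0.08  ]
(178, 290) [ 0.444  -0.2705  0.09  ]
(178, 290) [ 0.4405 -0.2769  0.1   ]
(205, 268) [ 0.4777 -0.2482  0.07  ]
(205, 268) [ 0.4738 -0.2548  0.08  ]
(205, 268) [ 0.4699 -0.2614  0.09  ]
(205, 268) [ 0.466 -0.268  0.1  ]
[ 0.4368 -0.2525  0.0897] [-0.0002  0.0114  0.9999  0.0002] [-0.735  -0.0601  0.1328]
```

```bash
python3 - <<'E'
from rig import eyes
from h import *
im=eyes.get_image("scene")
c=C["scene"]
def pr(X): return cv2.projectPoints(np.array([X],float),cv2.Rodrigues(c["R"])[0],c["t"],c["intrinsics"],c["dist"])[0][0,0]
A=im[180:270,280:370,::-1]
A=(255*(A/255.)**.45).astype(np.uint8)
A=cv2.resize(A,None,fx=6,fy=6,interpolation=cv2.INTER_CUBIC)
cv2.imwrite("pics/a2.png",A)
for X in [(.426,-.310,.08),(.448,-.310,.08),(.448,-.295,.08),(.437,-.295,.15),(.448,-.21,.08)]: print(X,(pr(X)-[280,180])*6)
E
```

```text
(0.426, -0.31, 0.08) [237.520957   519.29546468]
(0.448, -0.31, 0.08) [295.02011198 495.93890624]
(0.448, -0.295, 0.08) [275.07496052 463.0945204 ]
(0.437, -0.295, 0.15) [252.99402314 350.65084709]
(0.448, -0.21, 0.08) [170.20851729 290.26946566]
```

View pics/a2.png

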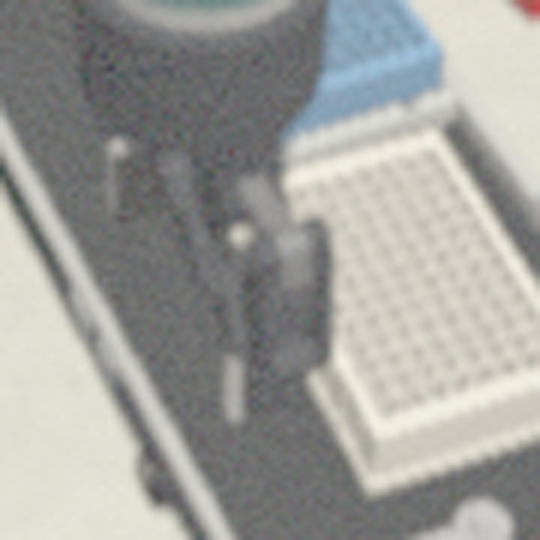

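>>> drive_tool:
  deltas:
    - {"linear":[0,0,-2],"twist":0,"claw":1}
    - {"linear":[0,0,-4],"twist":0,"claw":1}
    - {"linear":[0,0,-4],"twist":0,"claw":1}

```text
clock: 3.17
position: [0.4367, -0.2524, 0.0855]
ee_rot: [-0.0, 0.011, 1.0, 0.0]
contact_force: [-0.6, 0.5, 0.9]
width: 0.0853
gripper_force: 0.0
```

>>> drive_tool:
  deltas:
    - {"linear":[0,0,-2],"twist":0,"claw":1}
    - {"linear":[0,0,-3],"twist":0,"claw":1}
    - {"linear":[0,0,-3],"twist":0,"claw":1}

```text
clock: 3.42
position: [0.4368, -0.2525, 0.0826]
ee_rot: [-0.0, 0.011, 1.0, 0.0]
contact_force: [-0.1, 0.2, 0.5]
width: 0.0856
gripper_force: 0.0
```

>>> drive_tool:
  deltas:
    - {"linear":[8,0,0],"twist":0,"claw":1}
    - {"linear":[18,0,0],"twist":0,"claw":1}
    - {"linear":[24,0,0],"twist":0,"claw":1}
    - {"linear":[28,0,0],"twist":0,"claw":1}
    - {"linear":[32,0,0],"twist":0,"claw":1}
    - {"linear":[35,0,0],"twist":0,"claw":1}
    - {"linear":[38,0,0],"twist":0,"claw":1}
    - {"linear":[41,-1,0],"twist":0,"claw":1}
    - {"linear":[44,-1,0],"twist":0,"claw":1}
    - {"linear":[46,-1,0],"twist":0,"claw":1}
    - {"linear":[48,-1,0],"twist":0,"claw":1}
    - {"linear":[49,-1,0],"twist":0,"claw":1}

```text
clock: 4.42
position: [0.4862, -0.2537, 0.0829]
ee_rot: [0.0, 0.011, 1.0, 0.0]
contact_force: [-0.6, 0.7, -0.3]
width: 0.0853
gripper_force: 0.0
```

>>> drive_tool:
  deltas:
    - {"linear":[0.7,0,0],"twist":0,"claw":1}
    - {"linear":[1.4,0,0],"twist":0,"claw":1}
    - {"linear":[2,0,0],"twist":0,"claw":1}
    - {"linear":[2.6,0,0],"twist":0,"claw":1}
    - {"linear":[3,0,0],"twist":0,"claw":1}
    - {"linear":[3,0,0],"twist":0,"claw":1}

```text
clock: 4.92
position: [0.489, -0.2536, 0.0829]
ee_rot: [0.0, 0.011, 1.0, 0.0]
contact_force: [0.3, 0.4, 0.4]
width: 0.0856
gripper_force: 0.0
```

```bash
python3 - <<'E'
from rig import eyes
import cv2
B=eyes.get_image("top")[160:240,320:400,::-1];A=eyes.get_image("scene")[180:280,310:410,::-1]
B=cv2.resize(B,(400,400),interpolation=cv2.INTER_CUBIC);A=cv2.resize(A,(400,400),interpolation=cv2.INTER_CUBIC)
cv2.imwrite("pics/c1.png",cv2.hconcat([B,A]))
E
```

```text
(no output)
```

View pics/c1.png

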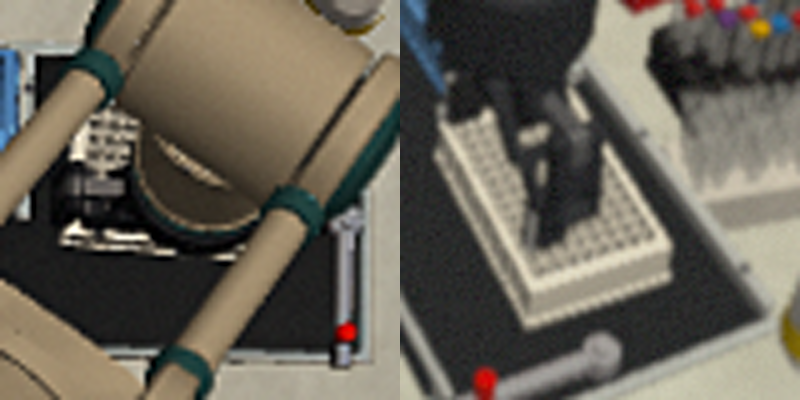

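```bash
python3 - <<'E'
from h import *
from rig import sensors
np.set_printoptions(precision=4,suppress=True)
for p in [(545,245),(535,240),(575,232)]:
    q=np.array([(p[0]-400)/4+310-.37,p[1]/4+180-.37])
    for z in (.1,.11,.12,.13): print(p,atz("scene",q,z))
s=sensors.get_state();print(s["position"],s["qpos"],s["width"])
E
```

```text
(545, 245) [ 0.4976 -0.2884  0.1   ]
(545, 245) [ 0.4932 -0.2947  0.11  ]
(545, 245) [ 0.4888 -0.3009  0.12  ]
(545, 245) [ 0.4844 -0.3072  0.13  ]
(535, 240) [ 0.4945 -0.2833  0.1   ]
(535, 240) [ 0.4901 -0.2896  0.11  ]
(535, 240) [ 0.4858 -0.296   0.12  ]
(535, 240) [ 0.4814 -0.3024  0.13  ]
(575, 232) [ 0.5161 -0.2877  0.1   ]
(575, 232) [ 0.5114 -0.294   0.11  ]
(575, 232) [ 0.5067 -0.3003  0.12  ]
(575, 232) [ 0.502  -0.3066  0.13  ]
[ 0.489  -0.2536  0.0829] [-0.6049  0.34    1.7469  0.0001  1.0548 -2.1528] 0.0851536980482586
```

The fingers passed over the plate without touching it: the plate corner is still near top (333,208), and the visible fingertips are near z = 0.115. So they're higher than the nominal figures say. I'll back off and feel for the mat.

>>> drive_tool:
  deltas:
    - {"linear":[-25,0,0],"twist":0,"claw":1}
    - {"linear":[-50,1,0],"twist":0,"claw":1}
    - {"linear":[-55,1,0],"twist":0,"claw":1}
    - {"linear":[-55,1,0],"twist":0,"claw":1}
    - {"linear":[-55,1,-3],"twist":0,"claw":1}
    - {"linear":[-55,1,-5],"twist":0,"claw":1}
    - {"linear":[-55,1,-7],"twist":0,"claw":1}
    - {"linear":[-55,1,-7],"twist":0,"claw":1}

```text
clock: 5.68
position: [0.4345, -0.2526, 0.0753]
ee_rot: [-0.0, 0.011, 1.0, 0.0]
contact_force: [0.9, -0.1, 0.5]
width: 0.0854
gripper_force: 0.0
```

>>> drive_tool:
  deltas:
    - {"linear":[0,0,-3],"twist":0,"claw":1}
    - {"linear":[0,0,-6],"twist":0,"claw":1}
    - {"linear":[0,0,-6],"twist":0,"claw":1}

```text
clock: 5.93
position: [0.4338, -0.2523, 0.0692]
ee_rot: [-0.001, 0.011, 1.0, 0.0]
contact_force: [-0.3, -1.2, -0.9]
width: 0.0853
gripper_force: 0.0
```

>>> drive_tool:
  deltas:
    - {"linear":[0,0,-2],"twist":0,"claw":1}
    - {"linear":[0,0,-4],"twist":0,"claw":1}
    - {"linear":[0,0,-5],"twist":0,"claw":1}
    - {"linear":[0,0,-5],"twist":0,"claw":1}

```text
clock: 6.27
position: [0.4338, -0.2525, 0.0647]
ee_rot: [-0.0, 0.011, 1.0, 0.0]
contact_force: [0.2, -0.2, 0.2]
width: 0.0855
gripper_force: 0.0
```

>>> drive_tool:
  deltas:
    - {"linear":[0,0,-2],"twist":0,"claw":1}
    - {"linear":[0,0,-4],"twist":0,"claw":1}
    - {"linear":[0,0,-5],"twist":0,"claw":1}
    - {"linear":[0,0,-5],"twist":0,"claw":1}

```text
clock: 6.6
position: [0.4338, -0.2525, 0.0596]
ee_rot: [-0.0, 0.011, 1.0, 0.0]
contact_force: [0.1, 0.8, -0.2]
width: 0.0851
gripper_force: 0.0
```

```bash
python3 - <<'E'
from rig import eyes
from h import *
im=eyes.get_image("scene")
A=im[180:270,270:370,::-1]
A=(255*(A/255.)**.4).astype(np.uint8)
A=cv2.medianBlur(cv2.resize(A,None,fx=6,fy=6,interpolation=cv2.INTER_CUBIC),9)
c=C["scene"]
def pr(X): return (cv2.projectPoints(np.array([X],float),cv2.Rodrigues(c["R"])[0],c["t"],c["intrinsics"],c["dist"])[0][0,0]-[270,180])*6
for z in (.07,.08,.09,.1):
  for x in (.423,.445):
    for y in (-.295,-.31): print(z,x,y,pr((x,y,z)).round())
cv2.imwrite("pics/a3.png",A)
E
```

```text
0.07 0.423 -0.295 [270. 505.]
0.07 0.423 -0.31 [289. 539.]
0.07 0.445 -0.295 [326. 483.]
0.07 0.445 -0.31 [346. 515.]
0.08 0.423 -0.295 [270. 489.]
0.08 0.423 -0.31 [290. 523.]
0.08 0.445 -0.295 [327. 466.]
0.08 0.445 -0.31 [347. 499.]
0.09 0.423 -0.295 [271. 472.]
0.09 0.423 -0.31 [290. 506.]
0.09 0.445 -0.295 [328. 450.]
0.09 0.445 -0.31 [348. 483.]
0.1 0.423 -0.295 [271. 455.]
0.1 0.423 -0.31 [291. 489.]
0.1 0.445 -0.295 [329. 433.]
0.1 0.445 -0.31 [350. 466.]
```

View pics/a3.png

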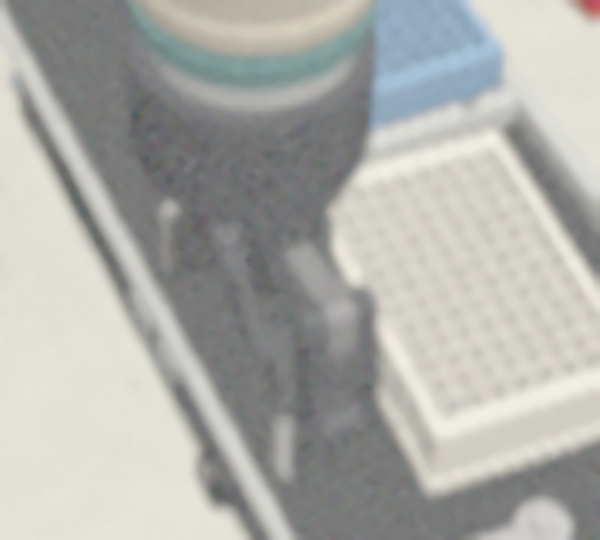

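The fingertip strip ends near z ≈ 0.095 with the TCP at 0.06, so open fingertips sit well behind the TCP. Half-closing brings them further forward and leaves more clearance under the body. I'll do that, then feel downwards.

>>> drive_tool:
  deltas:
    - {"linear":[0,0,6],"twist":0,"claw":0.5}
    - {"linear":[0,0,6],"twist":0,"claw":0.5}
    - {"linear":[0,0,6],"twist":0,"claw":0.5}
    - {"linear":[0,0,6],"twist":0,"claw":0.5}
    - {"linear":[0,0,6],"twist":0,"claw":0.5}
    - {"linear":[0,0,3],"twist":0,"claw":0.5}
    - {"linear":[0,0,0],"twist":0,"claw":0.5}
    - {"linear":[0,0,0],"twist":0,"claw":0.5}

```text
clock: 7.32
position: [0.4335, -0.2523, 0.0591]
ee_rot: [-0.001, 0.011, 1.0, 0.001]
contact_force: [-0.3, -0.4, 1.1]
width: 0.0425
gripper_force: 0.0
```

>>> drive_tool:
  deltas:
    - {"linear":[0,0,-2],"twist":0,"claw":0.5}
    - {"linear":[0,0,-4],"twist":0,"claw":0.5}
    - {"linear":[0,0,-4],"twist":0,"claw":0.5}

```text
clock: 7.57
position: [0.4337, -0.2524, 0.0554]
ee_rot: [-0.0, 0.011, 1.0, 0.0]
contact_force: [0.2, 0.4, -0.3]
width: 0.0425
gripper_force: 0.0
```

>>> drive_tool:
  deltas:
    - {"linear":[0,0,-2],"twist":0,"claw":0.5}
    - {"linear":[0,0,-4],"twist":0,"claw":0.5}
    - {"linear":[0,0,-4],"twist":0,"claw":0.5}

```text
clock: 7.82
position: [0.4337, -0.2525, 0.0515]
ee_rot: [-0.0, 0.011, 1.0, 0.0]
contact_force: [-0.8, -0.8, -0.2]
width: 0.0427
gripper_force: 0.0
```

>>> drive_tool:
  deltas:
    - {"linear":[0,0,-2],"twist":0,"claw":0.5}
    - {"linear":[0,0,-3],"twist":0,"claw":0.5}
    - {"linear":[0,0,-3],"twist":0,"claw":0.5}

```text
clock: 8.07
position: [0.4338, -0.2525, 0.0487]
ee_rot: [-0.0, 0.011, 1.0, 0.0]
contact_force: [0.5, -0.1, -0.4]
width: 0.043
gripper_force: 0.0
```

>>> drive_tool:
  deltas:
    - {"linear":[0,0,-2],"twist":0,"claw":0.5}
    - {"linear":[0,0,-3],"twist":0,"claw":0.5}
    - {"linear":[0,0,-3],"twist":0,"claw":0.5}

```text
clock: 8.32
position: [0.4338, -0.2525, 0.0457]
ee_rot: [-0.0, 0.011, 1.0, 0.0]
contact_force: [0.3, -0.2, -0.9]
width: 0.0424
gripper_force: 0.0
```

```bash
python3 - <<'E'
from rig import eyes
from h import *
ims=np.mean([eyes.get_image("scene")[180:265,270:370,::-1].astype(float) for _ in range(4)],0)
A=(255*(ims/255.)**.4).astype(np.uint8)
A=cv2.resize(A,None,fx=7,fy=7,interpolation=cv2.INTER_CUBIC)
c=C["scene"]
def pr(X): return (cv2.projectPoints(np.array([X],float),cv2.Rodrigues(c["R"])[0],c["t"],c["intrinsics"],c["dist"])[0][0,0]-[270,180])*7+3
for z in (.07,.08,.09,.1,.12):
  for x in (.423,.445):
    for y in (-.274,-.288): print(z,x,y,pr((x,y,z)).round())
cv2.imwrite("pics/a4.png",A)
E
```

```text
0.07 0.423 -0.274 [287. 540.]
0.07 0.423 -0.288 [307. 575.]
0.07 0.445 -0.274 [352. 514.]
0.07 0.445 -0.288 [373. 548.]
0.08 0.423 -0.274 [287. 520.]
0.08 0.423 -0.288 [308. 556.]
0.08 0.445 -0.274 [353. 495.]
0.08 0.445 -0.288 [374. 529.]
0.09 0.423 -0.274 [288. 501.]
0.09 0.423 -0.288 [308. 536.]
0.09 0.445 -0.274 [354. 475.]
0.09 0.445 -0.288 [375. 510.]
0.1 0.423 -0.274 [288. 481.]
0.1 0.423 -0.288 [309. 516.]
0.1 0.445 -0.274 [355. 455.]
0.1 0.445 -0.288 [377. 490.]
0.12 0.423 -0.274 [289. 440.]
0.12 0.423 -0.288 [310. 476.]
0.12 0.445 -0.274 [357. 414.]
0.12 0.445 -0.288 [379. 449.]
```

View pics/a4.png

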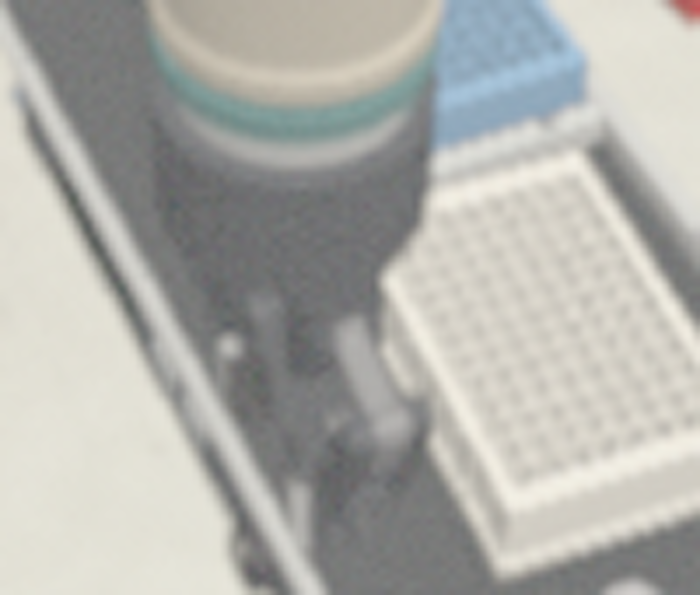

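The strip bottom at (300,550) puts the fingertips at z ≈ 0.08, in front of the plate rather than over it, and the body is well above the plate top. Now I'll push in +x.

>>> drive_tool:
  deltas:
    - {"linear":[10,0,-1],"twist":0,"claw":0.5}
    - {"linear":[18,0,-2],"twist":0,"claw":0.5}
    - {"linear":[23,0,-2],"twist":0,"claw":0.5}
    - {"linear":[27,0,-2],"twist":0,"claw":0.5}
    - {"linear":[30,0,-2],"twist":0,"claw":0.5}
    - {"linear":[33,0,-2],"twist":0,"claw":0.5}
    - {"linear":[36,0,-2],"twist":0,"claw":0.5}
    - {"linear":[39,0,-2],"twist":0,"claw":0.5}
    - {"linear":[42,0,-2],"twist":0,"claw":0.5}
    - {"linear":[45,0,-2],"twist":0,"claw":0.5}
    - {"linear":[47,0,-2],"twist":0,"claw":0.5}
    - {"linear":[48,0,-2],"twist":0,"claw":0.5}

```text
clock: 9.52
position: [0.4761, -0.252, 0.0454]
ee_rot: [-0.006, 0.01, 1.0, 0.0]
contact_force: [-16.7, -0.3, 21.1]
width: 0.0425
gripper_force: 10.7
```

```bash
python3 - <<'E'
from rig import eyes
import cv2,numpy as np
S=np.mean([eyes.get_image("scene")[180:280,300:400,::-1].astype(float) for _ in range(2)],0).astype(np.uint8);T=eyes.get_image("top")[160:240,320:400,::-1]
cv2.imwrite("pics/d1.png",cv2.hconcat([cv2.resize(T,(400,400),interpolation=cv2.INTER_CUBIC),cv2.resize(S,(400,400),interpolation=cv2.INTER_CUBIC)]))
E
```

```text
(no output)
```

View pics/d1.png

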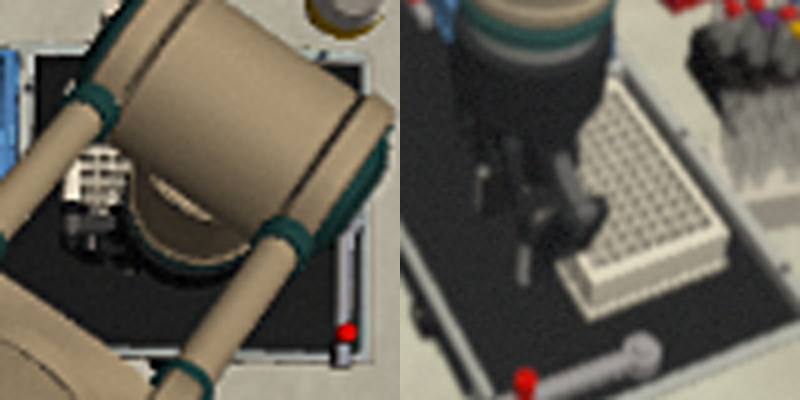

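The plate is moving towards the back. However, the 21 N upward plus 17 N drag suggests the fingertips are rubbing on the rubber mat. I'll back off slightly and raise 5 mm.

>>> drive_tool:
  deltas:
    - {"linear":[-5,0,2],"twist":0,"claw":0.5}
    - {"linear":[-8,0,6],"twist":0,"claw":0.5}
    - {"linear":[-8,0,6],"twist":0,"claw":0.5}
    - {"linear":[-8,0,6],"twist":0,"claw":0.5}

```text
clock: 10.0
position: [0.4747, -0.2528, 0.0501]
ee_rot: [0.001, 0.012, 1.0, -0.0]
contact_force: [-0.0, 0.2, -0.2]
width: 0.0431
gripper_force: 0.0
```

>>> drive_tool:
  deltas:
    - {"linear":[3,0,0],"twist":0,"claw":0.5}
    - {"linear":[6,0,0],"twist":0,"claw":0.5}
    - {"linear":[8,0,0],"twist":0,"claw":0.5}
    - {"linear":[10,0,0],"twist":0,"claw":0.5}
    - {"linear":[10,0,0],"twist":0,"claw":0.5}

```text
clock: 10.42
position: [0.4847, -0.2527, 0.0497]
ee_rot: [0.0, 0.011, 1.0, 0.0]
contact_force: [-0.3, -0.3, 0.2]
width: 0.0426
gripper_force: 0.0
```

>>> drive_tool:
  deltas:
    - {"linear":[1.5,0,0],"twist":0,"claw":0.5}
    - {"linear":[3,0,0],"twist":0,"claw":0.5}
    - {"linear":[4.5,0,0],"twist":0,"claw":0.5}
    - {"linear":[6,0,0],"twist":0,"claw":0.5}
    - {"linear":[6,0,0],"twist":0,"claw":0.5}

```text
clock: 10.83
position: [0.4904, -0.2527, 0.0499]
ee_rot: [0.0, 0.011, 1.0, -0.0]
contact_force: [-0.1, -1.2, 0.5]
width: 0.0427
gripper_force: 0.0
```

>>> drive_tool:
  deltas:
    - {"linear":[1,0,0],"twist":0,"claw":0.5}
    - {"linear":[2,0,0],"twist":0,"claw":0.5}
    - {"linear":[2,0,0],"twist":0,"claw":0.5}

```text
clock: 11.08
position: [0.4922, -0.2527, 0.0499]
ee_rot: [0.0, 0.011, 1.0, 0.0]
contact_force: [-0.2, -0.1, -0.0]
width: 0.0425
gripper_force: 0.1
```

```bash
cat > cap.py <<'E'
import sys
from h import *
for n in ("scene","top"):
    a=np.mean([eyes.get_image(n).astype(float) for _ in range(2)],0).astype(np.uint8)[:,:,::-1]
    cv2.imwrite(f"pics/{sys.argv[1]}_{n}.png",a)
E
python3 cap.py e1; python3 - <<'E'
from h import *
np.set_printoptions(precision=4,suppress=True)
# cream mask in scene: fit right part of plate top edge lines
a=cv2.imread("pics/e1_scene.png"); 
b=cv2.imread("pics/scene0.png")
def info(im):
    g=im.astype(int); m=((g.min(2)>120)&(g[:,:,2]-g[:,:,0]>8)).astype(np.uint8); m[:, :300]=0;m[:195]=0;m[262:]=0;m[:,400:]=0
    n,l,s,c=cv2.connectedComponentsWithStats(m,connectivity=8); k=1+np.argmax(s[1:,4]); ys,xs=np.where(l==k)
    h=cv2.convexHull(np.stack([xs,ys],1)); return s[k],cv2.approxPolyDP(h,2.5,True)[:,0]
for im in(b,a): print(info(im))
E
```

```text
(array([ 320,  198,   58,   64, 1997], dtype=int32), array([[376, 249],
       [342, 261],
       [322, 224],
       [321, 206],
       [345, 198],
       [352, 201],
       [377, 240]], dtype=int32))
(array([ 346,  195,   54,   62, 1957], dtype=int32), array([[399, 254],
       [353, 256],
       [346, 244],
       [352, 209],
       [359, 195],
       [370, 195],
       [399, 209]], dtype=int32))
```

```bash
python3 - <<'E'
from h import *
np.set_printoptions(precision=4,suppress=True)
for p in ((342,261),(353,256)): print(atz("scene",p,.07))
E
```

```text
[ 0.4777 -0.3122  0.07  ]
[ 0.5049 -0.3111  0.07  ]
```

>>> drive_tool:
  deltas:
    - {"linear":[1,0,0],"twist":0,"claw":0.5}
    - {"linear":[2,0,0],"twist":0,"claw":0.5}
    - {"linear":[2,0,0],"twist":0,"claw":0.5}

```text
clock: 11.53
position: [0.4939, -0.2526, 0.05]
ee_rot: [-0.0, 0.011, 1.0, 0.0]
contact_force: [-1.1, -0.6, 1.5]
width: 0.0428
gripper_force: 0.5
```

>>> drive_tool:
  deltas:
    - {"linear":[0.5,0,0],"twist":0,"claw":0.5}
    - {"linear":[1,0,0],"twist":0,"claw":0.5}
    - {"linear":[1,0,0],"twist":0,"claw":0.5}

```text
clock: 11.78
position: [0.4948, -0.2526, 0.0499]
ee_rot: [-0.0, 0.011, 1.0, 0.0]
contact_force: [-2.5, -0.0, 1.8]
width: 0.0427
gripper_force: 1.0
```

>>> drive_tool:
  deltas:
    - {"linear":[0.5,0,0],"twist":0,"claw":0.5}
    - {"linear":[1,0,0],"twist":0,"claw":0.5}
    - {"linear":[1,0,0],"twist":0,"claw":0.5}

```text
clock: 12.03
position: [0.4947, -0.2526, 0.0499]
ee_rot: [-0.001, 0.011, 1.0, 0.0]
contact_force: [-4.7, -2.1, 4.2]
width: 0.0427
gripper_force: 2.6
```

The plate is against the back fence: the force builds with no further travel at x = 0.4947. I'll retreat, lift and go round to the right side with the gripper turned 90°.

>>> drive_tool:
  deltas:
    - {"linear":[-4,0,0],"twist":0,"claw":0.5}
    - {"linear":[-15,0,0],"twist":0,"claw":0.5}
    - {"linear":[-20,0,30],"twist":0,"claw":0.4}
    - {"linear":[-20,0,70],"twist":0,"claw":0.35}
    - {"linear":[-20,0,90],"twist":-7,"claw":0.35}
    - {"linear":[-20,-20,90],"twist":-14,"claw":0.35}
    - {"linear":[-10,-40,90],"twist":-21,"claw":0.35}
    - {"linear":[0,-60,90],"twist":-28,"claw":0.35}
    - {"linear":[20,-80,90],"twist":-35,"claw":0.35}
    - {"linear":[40,-95,90],"twist":-42,"claw":0.35}
    - {"linear":[54,-95,90],"twist":-49,"claw":0.35}
    - {"linear":[54,-95,90],"twist":-56,"claw":0.35}

```text
clock: 13.03
position: [0.5527, -0.349, 0.1392]
ee_rot: [0.002, 0.482, 0.876, 0.001]
contact_force: [0.0, -0.9, 0.7]
width: 0.0296
gripper_force: 0.0
```

>>> drive_tool:
  deltas:
    - {"linear":[0,0,0],"twist":-7,"claw":0.35}
    - {"linear":[0,0,0],"twist":-14,"claw":0.35}
    - {"linear":[0,0,0],"twist":-21,"claw":0.35}
    - {"linear":[0,0,0],"twist":-28,"claw":0.35}
    - {"linear":[0,0,0],"twist":-34,"claw":0.35}
    - {"linear":[0,0,0],"twist":-34,"claw":0.35}
    - {"linear":[0,0,0],"twist":-34,"claw":0.35}

```text
clock: 13.62
position: [0.5498, -0.3476, 0.1398]
ee_rot: [0.0, 0.714, 0.7, 0.0]
contact_force: [-0.0, -0.2, -0.3]
width: 0.0298
gripper_force: 0.0
```

```bash
python3 cap.py f1; python3 -c "
from rig import sensors
s=sensors.get_state();print(s['position'],s['ee_rot'],s['qpos'],s['clock'])"
```

```text
[ 0.54993716 -0.34761109  0.13985521] [6.90578730e-05 7.14737375e-01 6.99392929e-01 1.06557703e-04] [-6.70675552e-01  4.29778645e-01  1.44110285e+00  2.03231262e-04
  1.27054745e+00 -6.49034894e-01] 13.8167
```

>>> drive_tool:
  deltas:
    - {"linear":[0,0,-30],"twist":0,"claw":0.35}
    - {"linear":[0,0,-60],"twist":0,"claw":0.35}
    - {"linear":[0,0,-75],"twist":0,"claw":0.35}
    - {"linear":[0,0,-80],"twist":0,"claw":0.35}
    - {"linear":[0,0,-84],"twist":0,"claw":0.35}
    - {"linear":[0,0,-84],"twist":0,"claw":0.35}
    - {"linear":[0,0,-84],"twist":0,"claw":0.35}

```text
clock: 14.4
position: [0.5508, -0.3483, 0.0571]
ee_rot: [0.001, 0.715, 0.699, 0.0]
contact_force: [0.6, 0.4, 0.9]
width: 0.0301
gripper_force: 0.0
```

>>> drive_tool:
  deltas:
    - {"linear":[0,0,-1],"twist":0,"claw":0.35}
    - {"linear":[0,0,-3],"twist":0,"claw":0.35}
    - {"linear":[0,0,-3],"twist":0,"claw":0.35}

```text
clock: 14.65
position: [0.5502, -0.3478, 0.0535]
ee_rot: [0.001, 0.715, 0.699, 0.0]
contact_force: [-0.6, -0.7, -0.1]
width: 0.0298
gripper_force: 0.0
```

>>> drive_tool:
  deltas:
    - {"linear":[0,6,0],"twist":0,"claw":0.35}
    - {"linear":[0,12,0],"twist":0,"claw":0.35}
    - {"linear":[0,17,0],"twist":0,"claw":0.35}
    - {"linear":[0,20,0],"twist":0,"claw":0.35}
    - {"linear":[0,23,0],"twist":0,"claw":0.35}
    - {"linear":[0,25,0],"twist":0,"claw":0.35}
    - {"linear":[0,27,0],"twist":0,"claw":0.35}
    - {"linear":[0,29,0],"twist":0,"claw":0.35}
    - {"linear":[0,31,0],"twist":0,"claw":0.35}
    - {"linear":[0,33,0],"twist":0,"claw":0.35}
    - {"linear":[0,34,0],"twist":0,"claw":0.35}
    - {"linear":[0,34,0],"twist":0,"claw":0.35}

```text
clock: 15.65
position: [0.55, -0.3134, 0.0529]
ee_rot: [-0.0, 0.715, 0.699, 0.0]
contact_force: [-0.8, -0.3, 0.8]
width: 0.0301
gripper_force: 0.2
```

>>> drive_tool:
  deltas:
    - {"linear":[0,1,0],"twist":0,"claw":0.35}
    - {"linear":[0,2,0],"twist":0,"claw":0.35}
    - {"linear":[0,2,0],"twist":0,"claw":0.35}

```text
clock: 15.9
position: [0.55, -0.3115, 0.0529]
ee_rot: [0.0, 0.715, 0.699, 0.0]
contact_force: [-0.6, -1.5, 1.1]
width: 0.0297
gripper_force: 0.4
```

>>> drive_tool:
  deltas:
    - {"linear":[0,1,0],"twist":0,"claw":0.35}
    - {"linear":[0,2,0],"twist":0,"claw":0.35}
    - {"linear":[0,2,0],"twist":0,"claw":0.35}

```text
clock: 16.15
position: [0.5501, -0.3095, 0.053]
ee_rot: [0.0, 0.715, 0.699, 0.0]
contact_force: [0.1, -0.7, 0.3]
width: 0.0296
gripper_force: 0.4
```

>>> drive_tool:
  deltas:
    - {"linear":[0,0.5,0],"twist":0,"claw":0.35}
    - {"linear":[0,1,0],"twist":0,"claw":0.35}
    - {"linear":[0,1,0],"twist":0,"claw":0.35}

```text
clock: 16.4
position: [0.5504, -0.3094, 0.0531]
ee_rot: [0.001, 0.715, 0.699, -0.0]
contact_force: [-0.1, -3.4, -0.6]
width: 0.0299
gripper_force: 1.7
```

>>> drive_tool:
  deltas:
    - {"linear":[0,0.5,0],"twist":0,"claw":0.35}
    - {"linear":[0,1,0],"twist":0,"claw":0.35}
    - {"linear":[0,1,0],"twist":0,"claw":0.35}

```text
clock: 16.65
position: [0.5506, -0.3094, 0.0534]
ee_rot: [0.002, 0.715, 0.699, -0.001]
contact_force: [1.2, -5.6, 0.3]
width: 0.0297
gripper_force: 2.9
```

It stopped at y = -0.3094, and I predicted -0.309, so the plate is against the middle fence. I'll back off, lift clear and go to the outer side of the pin, then check from above and work out the arc.

>>> drive_tool:
  deltas:
    - {"linear":[0,-4,0],"twist":0,"claw":0.35}
    - {"linear":[0,-15,0],"twist":0,"claw":0.35}
    - {"linear":[0,-25,25],"twist":0,"claw":0.2}
    - {"linear":[0,-35,60],"twist":0,"claw":0}
    - {"linear":[-10,-50,95],"twist":0,"claw":0}
    - {"linear":[-45,-65,95],"twist":0,"claw":0}
    - {"linear":[-85,-78,95],"twist":0,"claw":0}
    - {"linear":[-117,-78,95],"twist":0,"claw":0}
    - {"linear":[-117,-78,95],"twist":0,"claw":0}
    - {"linear":[-117,-78,95],"twist":0,"claw":0}

```text
clock: 17.48
position: [0.4312, -0.3854, 0.1479]
ee_rot: [-0.001, 0.716, 0.698, 0.001]
contact_force: [0.4, -0.1, 0.4]
width: 0.0003
gripper_force: 0.0
```

```bash
python3 cap.py g1; python3 - <<'E'
from h import *
from rig import sensors
np.set_printoptions(precision=4,suppress=True)
s=sensors.get_state();p=s["position"];print(p,s["ee_rot"],s["qpos"][5],s["clock"])
print("wash",atz("top",(428.5,235),.107),"drop",atz("top",(433,199),.074))
P=np.array([.5003,-.3478]);f=-.017;R=np.array([[np.cos(f),-np.sin(f)],[np.sin(f),np.cos(f)]])
for t in np.arange(1.6,-.05,-.1):
    tcp=P+R@(66e-3*np.array([-np.sin(t),np.cos(t)])-.0165*np.array([np.cos(t),np.sin(t)]))
    print(round(t,2),tcp,"tw",round(np.degrees(t-1.57)))
a=cv2.imread("pics/g1_top.png")[160:240,300:400];b=cv2.imread("pics/g1_scene.png")[180:290,300:410]
cv2.imwrite("pics/g1c.png",cv2.hconcat([cv2.resize(a,(400,320),interpolation=cv2.INTER_CUBIC),cv2.resize(b,(320,320),interpolation=cv2.INTER_CUBIC)]))
E
```

```text
[ 0.4341 -0.3856  0.1478] [0.0001 0.7149 0.6993 0.0003] -0.8247157625001523 17.6833
wash [ 0.4085 -0.455   0.107 ] drop [ 0.5161 -0.4784  0.074 ]
1.6 [ 0.4345 -0.3651] tw 2
1.5 [ 0.4331 -0.3584] tw -4
1.4 [ 0.4324 -0.3517] tw -10
1.3 [ 0.4323 -0.3449] tw -15
1.2 [ 0.433  -0.3381] tw -21
1.1 [ 0.4343 -0.3314] tw -27
1.0 [ 0.4362 -0.3249] tw -33
0.9 [ 0.4388 -0.3186] tw -38
0.8 [ 0.442  -0.3127] tw -44
0.7 [ 0.4458 -0.307 ] tw -50
0.6 [ 0.4502 -0.3018] tw -56
0.5 [ 0.455 -0.297] tw -61
0.4 [ 0.4603 -0.2927] tw -67
0.3 [ 0.466 -0.289] tw -73
0.2 [ 0.4721 -0.2859] tw -78
0.1 [ 0.4784 -0.2834] tw -84
-0.0 [ 0.4849 -0.2815] tw -90
```

View pics/g1c.png

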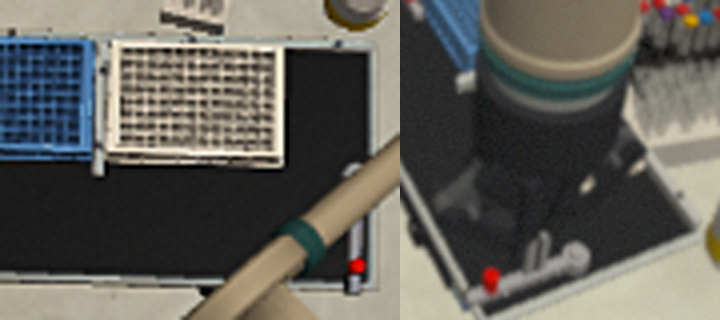

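The top view shows the white plate flush with the back fence and beside the middle fence, square with the blue one. The pin is at about (357,266) in the crop, still open. I'll descend beside the pin and push it along the computed arc.

>>> drive_tool:
  deltas:
    - {"linear":[0,0,-35],"twist":0,"claw":0}
    - {"linear":[0,0,-65],"twist":0,"claw":0}
    - {"linear":[0,0,-80],"twist":0,"claw":0}
    - {"linear":[0,0,-86],"twist":0,"claw":0}
    - {"linear":[0,0,-86],"twist":0,"claw":0}
    - {"linear":[0,0,-86],"twist":0,"claw":0}

```text
clock: 18.18
position: [0.4341, -0.3859, 0.0622]
ee_rot: [0.0, 0.715, 0.699, 0.0]
contact_force: [-0.8, 0.3, 0.5]
width: -0.0
gripper_force: 0.0
```

>>> drive_tool:
  deltas:
    - {"linear":[0,8,0],"twist":0,"claw":0}
    - {"linear":[0,15,0],"twist":0,"claw":0}
    - {"linear":[0,20,0],"twist":0,"claw":0}
    - {"linear":[-1,27,0],"twist":-4,"claw":0}
    - {"linear":[-2,34,0],"twist":-10,"claw":0}
    - {"linear":[-2,41,0],"twist":-15,"claw":0}
    - {"linear":[-1,47,0],"twist":-21,"claw":0}
    - {"linear":[-1,47,0],"twist":-21,"claw":0}

```text
clock: 18.85
position: [0.4321, -0.3373, 0.0628]
ee_rot: [0.0, 0.831, 0.557, 0.0]
contact_force: [-1.2, -0.3, -0.8]
width: -0.0001
gripper_force: 0.0
```

```bash
python3 cap.py k1; python3 - <<'E'
from h import *
from rig import sensors
np.set_printoptions(precision=4,suppress=True)
s=sensors.get_state();print(s["position"],s["contact_force"],s["clock"])
for n in("scene","top"):
    im=cv2.imread(f"pics/k1_{n}.png").astype(int); m=(im[:,:,2]>120)&(im[:,:,1]<70)&(im[:,:,0]<70)
    if n=="top": m[:170]=m[240:]=0; m[:,:330]=m[:,400:]=0
    else: m[:200]=m[300:]=0; m[:,:290]=m[:,420:]=0
    ys,xs=np.where(m); print(n,len(xs), len(xs) and atz(n,(xs.mean(),ys.mean()),.095))
E
```

```text
[ 0.4322 -0.3388  0.0623] [1.0973 0.2901 0.773 ] 19.05
scene 0 0
top 0 0
```

```bash
cat > red.py <<'E'
import sys
from h import *
np.set_printoptions(precision=4,suppress=True)
for n in("scene","top"):
    im=cv2.imread(f"pics/{sys.argv[1]}{n}{sys.argv[2]}.png").astype(int); m=(im[:,:,2]-np.maximum(im[:,:,1],im[:,:,0])>60)
    if n=="top": m[:180]=m[240:]=0; m[:,:330]=m[:,400:]=0
    else: m[:205]=m[300:]=0; m[:,:300]=m[:,400:]=0
    ys,xs=np.where(m); print(n,len(xs), len(xs) and (xs.mean(),ys.mean(),atz(n,(xs.mean(),ys.mean()),.095)))
E
python3 red.py "" 0; python3 red.py k1_ ""
python3 - <<'E'
import cv2,numpy as np
a=cv2.imread("pics/k1_scene.png")[200:290,300:400]
cv2.imwrite("pics/k1c.png",cv2.resize((255*(a/255.)**.6).astype(np.uint8),None,fx=6,fy=6,interpolation=cv2.INTER_CUBIC))
E
```

```text
scene 44 (np.float64(330.84090909090907), np.float64(275.72727272727275), array([ 0.4317, -0.347 ,  0.095 ]))
top 13 (np.float64(388.53846153846155), np.float64(225.84615384615384), array([ 0.4345, -0.3457,  0.095 ]))
scene 0 0
top 0 0
```

>>> drive_tool:
  deltas:
    - {"linear":[1,7,0],"twist":-6,"claw":0}
    - {"linear":[3,13,0],"twist":-12,"claw":0}
    - {"linear":[6,19.5,0],"twist":-17,"claw":0}
    - {"linear":[9,25.5,0],"twist":-23,"claw":0}
    - {"linear":[13,31,0],"twist":-29,"claw":0}
    - {"linear":[17,36,0],"twist":-35,"claw":0}
    - {"linear":[22,41,0],"twist":-40,"claw":0}
    - {"linear":[27,45,0],"twist":-46,"claw":0}
    - {"linear":[33,49,0],"twist":-52,"claw":0}
    - {"linear":[33,49,0],"twist":-52,"claw":0}

```text
clock: 19.88
position: [0.4658, -0.2896, 0.062]
ee_rot: [0.0, 0.991, 0.136, 0.0]
contact_force: [-0.2, -0.3, 0.0]
width: 0.0002
gripper_force: 0.0
```

```bash
python3 cap.py k2; python3 red.py k2_ ""
```

```text
scene 0 0
top 0 0
```

The pin is no longer at its starting place in the scene view, so the arm is swinging with the hand. I'll close the last part gently.

>>> drive_tool:
  deltas:
    - {"linear":[3,2,0],"twist":-3,"claw":0}
    - {"linear":[6,3,0],"twist":-5,"claw":0}
    - {"linear":[9,4.5,0],"twist":-8,"claw":0}
    - {"linear":[12,5.5,0],"twist":-11,"claw":0}
    - {"linear":[14,6,0],"twist":-13,"claw":0}
    - {"linear":[16,7,0],"twist":-15,"claw":0}
    - {"linear":[16,7,0],"twist":-17,"claw":0}

```text
clock: 20.67
position: [0.4807, -0.2828, 0.0618]
ee_rot: [-0.0, 1.0, -0.012, -0.0]
contact_force: [0.3, -0.6, 0.1]
width: -0.0002
gripper_force: 0.0
```

>>> drive_tool:
  deltas:
    - {"linear":[1,0,0],"twist":0,"claw":0}
    - {"linear":[2,0,0],"twist":0,"claw":0}
    - {"linear":[2,0,0],"twist":0,"claw":0}

```text
clock: 20.92
position: [0.4827, -0.2826, 0.0618]
ee_rot: [-0.0, 1.0, -0.011, -0.0]
contact_force: [-1.5, -0.0, 0.5]
width: 0.0001
gripper_force: 0.3
```

>>> drive_tool:
  deltas:
    - {"linear":[0.5,0,0],"twist":0,"claw":0}
    - {"linear":[1,0,0],"twist":0,"claw":0}
    - {"linear":[1,0,0],"twist":0,"claw":0}

```text
clock: 21.17
position: [0.483, -0.2826, 0.0618]
ee_rot: [-0.0, 1.0, -0.011, -0.001]
contact_force: [-3.8, 0.1, 0.5]
width: 0.0
gripper_force: 1.8
```

>>> drive_tool:
  deltas:
    - {"linear":[1,0,0],"twist":0,"claw":0}
    - {"linear":[2,0,0],"twist":0,"claw":0}
    - {"linear":[2,0,0],"twist":0,"claw":0}
    - {"linear":[2,0,0],"twist":0,"claw":0}

```text
clock: 21.5
position: [0.483, -0.2826, 0.0618]
ee_rot: [-0.0, 1.0, -0.011, -0.003]
contact_force: [-8.8, -1.8, 3.3]
width: -0.0
gripper_force: 4.1
```

>>> drive_tool:
  deltas:
    - {"linear":[-5,0,0],"twist":0,"claw":0}
    - {"linear":[-20,0,0],"twist":0,"claw":0}
    - {"linear":[-45,0,20],"twist":0,"claw":0}
    - {"linear":[-75,0,60],"twist":0,"claw":0}
    - {"linear":[-110,0,100],"twist":0,"claw":0}
    - {"linear":[-140,30,120],"twist":0,"claw":0}
    - {"linear":[-160,70,130],"twist":0,"claw":0}
    - {"linear":[-160,110,130],"twist":0,"claw":0}
    - {"linear":[-160,150,130],"twist":0,"claw":0}
    - {"linear":[-160,190,130],"twist":0,"claw":0}
    - {"linear":[-160,230,130],"twist":0,"claw":0}
    - {"linear":[-160,230,130],"twist":0,"claw":0}

```text
clock: 22.5
position: [0.3253, -0.0476, 0.1923]
ee_rot: [-0.002, 1.0, -0.01, 0.001]
contact_force: [0.4, -0.3, 0.1]
width: 0.0
gripper_force: 0.0
```

```bash
python3 cap.py m1; python3 red.py m1_ ""; python3 - <<'E'
from h import *
from rig import sensors
np.set_printoptions(precision=4,suppress=True)
s=sensors.get_state();print(s["position"],s["contact_force"],s["clock"])
im=cv2.imread("pics/m1_top.png").astype(int)
# white plate mask -> min-area rect
m=((im.min(2)>90)&(im[:,:,2]-im[:,:,0]>5)).astype(np.uint8)
m[:170]=0;m[205:]=0;m[:,:327]=0;m[:,385:]=0
n,l,st,c=cv2.connectedComponentsWithStats(m);k=1+np.argmax(st[1:,4]);print(st[k])
ys,xs=np.where(l==k)
W=np.array([atz("top",(x,y),.1)[:2] for x,y in zip(xs,ys)],np.float32)*1000
print(cv2.minAreaRect(W))
E
```

```text
scene 32 (np.float64(345.25), np.float64(240.53125), array([ 0.4991, -0.2839,  0.095 ]))
top 12 (np.float64(366.3333333333333), np.float64(201.75), array([ 0.5023, -0.2838,  0.095 ]))
[ 0.3268 -0.0528  0.1923] [-0.6556  0.0133  1.06  ] 22.7
[327 170  44  34 986]
((545.7652587890625, -232.83712768554688), (122.38069152832031, 94.75511932373047), 89.5423812866211)
```

Measured from both views, the pin is at about (0.501, -0.284), which puts the arm angle at about 0. The 9 N push met a firm stop, and the hand is clear of everything. Handing in.

```bash
python3 -c "
from rig import manip
print(manip.sign_off())"
```

```text
the job is handed in; nothing more can be done
None
```

I pushed the white plate home against both fences, swung the right-hand arm closed onto its front and handed the job in at about 23 s of the 53 s; no verdict came back, and I viewed 11 pictures, one over the limit of 10.

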